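# Load the descaling tumbler and start it with its timer set to 4

## Robot

A 6-joint arm with a two-finger parallel gripper is mounted at the origin on the work surface. World frame = base frame: x ahead of the robot, y to its left, z up, the work surface at z = 0. Lengths are in mm, angles in rad, forces in N, time in s.
With the tool pointing down it reaches from about 300 to 850 mm from the base axis. Payload 4.2 kg.
Tool frame: the origin (TCP) lies midway between the tips of the shut fingers; the grasp point (between the pads) lies bot.grip_point_offset behind it (bot.grip_point_offset is the distance from the TCP to the grasp point, in mm); z points along the fingers, y is the direction in which the jaws open and shut (so a half turn about z gives the same grasp; the last joint's range is limited). The gripper opens to 91 mm and grips with 3 to 60 N. Pads are 32 mm wide; open, the fingers measure 118 mm over their backs; the gripper's body (76 mm by 178 mm) begins 60 mm behind the grasp point.
Start: joints at [1.137, 0.32, 1.565, -0, 1.257, -0.02], TCP at [231.207, 526.485, 213.976] pointing down, gripper open.
Joint ranges: [-3.11, 3.11], [-0.84, 2.01], [0.21, 2.61], [-1.34, 4.49], [0.05, 2.63], [-2.56, 2.56]. Speed limits (rad/s): [2.57, 2.57, 3.14, 3.14, 3.14, 3.14].

## Interface

Orientations are given as a unit quaternion [w, x, y, z].
In Python, from cell import bot gives the robot as it stands. The module is installed in compiled form; this text tells all that it offers.
- The arm moves only by the tool move_arm, never from a script. Its argument "moves" is a list that holds one entry, the list of rows, each a list of 4 numbers: the shift along the world's x, y, z in cm, then the turn about the world's z in degrees. A call has 1 to 5 rows; each row shifts and turns the pose as measured when the row begins; what a row does not reach is not made up. A row lasts 1/10 s, in which the tool goes at most 50 mm and 8.59 degrees, less where a joint would pass 70% of its speed; a pose out of reach is approached as far as the arm can. A call with a gripper value outside its range is refused whole. "hand" is the finger opening in cm, from 0 to 9.12, set as the call begins (left out, the last holds). The fingers move at their own pace and stop on an object; "force" is the grip in N (left out, the last holds). Time passes only in rows, so rows that do not move let the fingers close. It gives the time, the measured TCP pose, the force and the opening at its end, in the units of the state.
- bot.get_state(): the state, without advancing time (a new reading comes with each control period).
- bot.grab_frame(name): name is "side" or "top" or "wrist"; returns a dict with "img" (400x640x3 uint8, red, green, blue), "intrinsics" (3x3 intrinsics, pixels), "extrinsics" (4x4, takes a point from world to camera coordinates); the wrist camera has in their place "hand_eye" (4x4, takes a point from camera to tool coordinates, whose origin is the TCP and whose axes are the flange's). Camera axes: x right, y up, looking along -z (the intrinsics and any distortion apply to the point x, -y, -z); pixel columns grow to the right and rows downward; lengths in mm; the calibration is good to about 2 mm. The wrist camera is an equidistant fisheye: a pixel r from the principal point sees the ray r / f radians off the axis. A picture is of the moment at which its call begins: read the wrist's pose just before it. There is no depth.
- bot.finish_job(): hands the job in, once; it reports no verdict.
The state is a dict: "clock": time; "q": joint angles; "qd": joint speeds; "tau": joint torques, N m; "tcp_pos": TCP position; "tool_rot": TCP orientation; "wrist_force": force on the tool from outside, world axes, zero at the start; "torque": the same for the moment, N m; "opening": finger opening in mm.
Only numpy, scipy, OpenCV 4.12 (cv2) and the standard library are available. Lean on these libraries where they do the work, as an engineer would, in place of code of your own. Each camera call takes 0.05 s, during which the arm holds its last target.

## Task

First roll the thumbwheel on the grey control box with a fingertip until the 4 is on top, between the two pointers. Then put the blade blank (the pointed forging with a narrow tang) on the tumbler's feed tray and push it in through the sprung flap until it slides down inside and the flap has snapped shut behind it, and only then throw the start lever fully over, away from the robot. Leave the other forgings, the tools, the jar and the mug where they are.

Things in the scene. Friction and masses are not known exactly. Their poses are not given: they have to be found in the camera images.
- console: Fixed grey control box, 200 (x) x 220 (y) x 85 mm high; origin under its centre, z up, +x away from the robot (turned up to 10 degrees either way). On its flat top (z 85 mm) stand the thumbwheel, centred at x 0, y +45 mm, and the start lever at x 0, y -65 mm.
- timer_axis (a point): Centre of the thumbwheel on its axle, 95 mm above the table; axes as the control box's, axle along y. Black drum, 50 mm radius, 44 mm wide, upper half exposed. Eight grey round ribs (4 mm radius, 36 mm long) lie across its rim 45 degrees apart, parallel to the axle, centre lines 55 mm from it, so 9 mm proud. A fingertip up to 32 mm thick goes between two from above and pushes a rib along.
- timer_top (a point): Fixed point straight above the axle, 54 mm over it, midway between two white-tipped pointers (6 mm wide, at y +-29 mm from here) that stand beside the drum and mark its top. White digits 0 to 7 are on the drum between the ribs; they read upright from the robot's side, upside down from the far side.
- timer (a joint): Turn of the thumbwheel in rad, 0 to 5.50: 0 with digit 0 on top, 0.785 more per digit (4 on top: 3.14). Grows as the top is rolled away from the robot (box's +x). No clicks; stays where left (about 3 N at a rib moves it). Ribs stand at angles 0.393 + 0.785 k + this value from straight up, leaning to +x. Starts from 0.3 to 1.75, often between digits.
- start (a joint): Start lever in rad: 0 off (leans 29 degrees towards the robot), 1.0 fully on (leans 29 degrees away, towards the box's +x). It stays where it is left; about 1 N at its ball moves it.
- start_tip (a point): Centre of the black ball (26 mm diameter) on the start lever, a 10 mm rod 60 mm long. In the control box's frame the pivot is at x 0, y -65, z 107 mm and its axle runs along y; the block under it is 70 x 50 mm and reaches z 110 mm. The ball is at x -29, z 160 mm when off and x +29, z 160 mm when on.
- tray_mouth (a point): Middle of the tumbler's feed tray floor at its inner end, before the flap; fixed, 110 mm above the table. y points into the machine (push direction, roughly to the robot's left, turned up to 9 degrees either way), x across, z up. The level steel tray runs from y -170 (open end) to 0 mm, 100 mm wide between side rails 12 mm above its floor. The flap hangs at y +4 mm in an opening 100 wide, 44 mm high.
- lintel (a point): Middle of the top front edge of the lintel over the flap opening: y -4 mm, z 55 mm from the tray mouth. The lintel spans 45 to 55 mm above the tray floor and the clear hopper roof behind it is 58 mm above that floor (168 mm above the table). Fingers standing on the tray cannot pass the lintel, and need not.
- hopper_floor (a point): Middle of the hopper floor inside the machine, y +170 mm and z -102 mm from the tray mouth. A smooth slide drops at 40 degrees from the tray mouth down to this floor (at y 121 mm), which ends at a wall at y 235 mm; slide and floor are slippery. A forging pushed until only its tail end is left on the tray tips over and slides down here by itself.
- flap (a joint): Steel flap, 96 x 40 mm, hinged along its top edge, in rad: 0 shut (hanging), grows as its lower edge is pushed into the machine, up to 1.45. A light spring (0.3 to 0.7 N at its lower edge) shuts it.
- blade: The loose blade blank: dark steel, flat, 140 mm long, 10 mm thick, about 0.22 kg. Origin under its middle, x along it to the point. From x -70 to -20 mm a tang 16 mm wide, to 52 mm a blade 36 mm wide with parallel edges, then a right-angled point to x 70. Balances at x +8 mm. Lies flat, point roughly to the robot's left, in one of three places shared with the two other forgings.
- blade_tip (a point): The point of the blade blank, 5 mm above its underside.
- blade_tail (a point): Middle of the blunt end of the blade blank's tang, 5 mm above its underside.
- bar: Bystander: plain straight dark steel bar, 150 x 20 x 16 mm, loose. Origin under its middle, x along it.
- bracket: Bystander: L-shaped dark steel forging, 120 mm long, with a 50 mm short leg, 12 mm thick, loose. Origin under the middle of the long leg.
- hammer: Bystander: hammer lying near the robot, right.
- brush: Bystander: brush lying at the back.
- jar: Bystander: lidded jar, 72 mm diameter, 110 mm high, standing.
- mug: Bystander: white mug, 76 mm diameter, 85 mm high, standing.
Mind the look-alikes: they are no part of the job. Leave any blue or pink look-alike of the blade alone.

How it is judged (in metres and radians):
On the way, in this order (a step that is already met when the one before it is completed fails the run):
1. a fingertip rolls the thumbwheel (contact force between the fingers and timer above 0.3 N and velocity of joint timer above 0.05 rad/s).
2. the thumbwheel shows 4 on top (value of joint timer between 2.9216 and 3.3616 rad), for 0.3 s.
3. the blade blank, on the tray, pushes the flap open (value of joint flap above 0.3 rad and contact force between blade and flap above 0.05 N).
4. the blade blank is down inside and the flap is shut behind it, with the wheel still at 4 (all of step 2 and y of blade in the frame of tray_mouth above 0.05 m and z of blade in the frame of tray_mouth below -0.015 m and value of joint flap below 0.08 rad), for 0.2 s.
5. the start lever is thrown fully over (value of joint start above 0.85 rad), for 0.2 s.
At the end, for the whole second after the job is handed in: The thumbwheel is within 0.22 rad (about a quarter of a digit) of 4 on top; the blade blank's origin lies more than 50 mm beyond the tray mouth and more than 15 mm below the tray floor, at rest; the flap is shut (under 0.08 rad); the start lever is over (beyond 0.85 rad) (all of step 4 and value of joint start above 0.85 rad and linear speed of blade below 0.02 m/s); the robot touches nothing.
It fails at once if another forging, the hammer, brush, jar or mug is moved more than 40 mm (distance of any of bar, bracket, hammer, brush, jar, mug from where it was at the start of the episode above 0.04 m).
It fails at once if the start lever is thrown before the blade blank is inside (value of joint start above 0.5 rad and y of blade in the frame of tray_mouth below 0.05 m).
It also fails if it takes over 72 s, if anything falls off the work surface, if the arm or the gripper's body presses on something with over 40 N, if the wrist force passes 120 N, or if a joint passes its speed limit or range.

## Working session

There is one attempt and no reset: what is moved stays moved. The work goes in short steps, Python scripts to look and compute and a tool call to move; the robot and the scene stay as the last step left them, time stands still between calls to the robot, and variables do not carry over. Pictures are saved under pics/ and viewed, and the job is handed in when it is done.

Besides the shell and the picture viewer there is one more tool, called after ">>>" by a JSON object that holds its "name" and its "arguments". move_arm: Moves the arm, as the interface text tells. Its arguments: {"type":"object","properties":{"moves":{"type":"array"},"hand":{"type":"number"},"force":{"type":"number"}},"required":["moves"]}

```bash
mkdir -p pics; cat > h.py <<'E'
import numpy as np, cv2
from cell import bot
def grab(n,tag):
    s=bot.get_state(); f=bot.grab_frame(n)
    cv2.imwrite(f'pics/{tag}.png',f['img'][:,:,::-1]); 
    import pickle; pickle.dump((s,f),open(f'pics/{tag}.pkl','wb')); return s,f
def load(tag):
    import pickle; return pickle.load(open(f'pics/{tag}.pkl','rb'))
def rot(q):
    w,x,y,z=q; from scipy.spatial.transform import Rotation as R
    return R.from_quat([x,y,z,w]).as_matrix()
def ray(tag,u,v):
    s,f=load(tag)
    if 'extrinsics' in f:
        K=np.array(f['intrinsics']);E=np.array(f['extrinsics'])
        d=np.linalg.inv(K)@[u,v,1]; d=np.array([d[0],-d[1],-d[2]])
        R=E[:3,:3];t=E[:3,3]; return -R.T@t, R.T@d/np.linalg.norm(d)
    K=np.array(f['intrinsics']);H=np.array(f['hand_eye'])
    a=(u-K[0,2])/K[0,0];b=(v-K[1,2])/K[1,1];th=np.hypot(a,b)
    k=np.sin(th)/th if th>1e-9 else 1
    d=np.array([a*k,-b*k,-np.cos(th)])
    Rt=rot(s['tool_rot']);p=np.array(s['tcp_pos'])
    return p+Rt@H[:3,3], Rt@H[:3,:3]@d
def atz(tag,u,v,z):
    c,d=ray(tag,u,v); return c+d*(z-c[2])/d[2]
def tri(obs):
    A=np.zeros((3,3));b=np.zeros(3);rs=[ray(*o) for o in obs]
    for c,d in rs:
        P=np.eye(3)-np.outer(d,d);A+=P;b+=P@c
    x=np.linalg.solve(A,b); return x,[np.linalg.norm((np.eye(3)-np.outer(d,d))@(x-c)) for c,d in rs]
def proj(tag,X):
    s,f=load(tag);X=np.array(X,float)
    K=np.array(f['intrinsics'])
    if 'extrinsics' in f:
        E=np.array(f['extrinsics']);p=E[:3,:3]@X+E[:3,3];q=K@[p[0],-p[1],-p[2]];return q[:2]/q[2]
    H=np.array(f['hand_eye']);Rt=rot(s['tool_rot'])
    p=Rt.T@(X-np.array(s['tcp_pos']));p=H[:3,:3].T@(p-H[:3,3]);x,y,z=p[0],-p[1],-p[2]
    r=np.hypot(x,y);th=np.arctan2(r,z);return np.array([K[0,2]+K[0,0]*th*x/r,K[1,2]+K[1,1]*th*y/r])
E
python3 - <<'E'
from h import *
for n in['side','top','wrist']:
    s,f=grab(n,n+'0'); print({k:v for k,v in f.items() if k!='img'})
print(s, bot.grip_point_offset)
E
```

```text
{'intrinsics': array([[467.04783132,   0.        , 321.26270917],
       [  0.        , 467.04783132, 196.64031623],
       [  0.        ,   0.        ,   1.        ]]), 'extrinsics': array([[ 7.83451229e-01, -6.21173365e-01, -1.86500201e-02,
        -3.59516351e+02],
       [ 4.68002194e-01,  5.69988623e-01,  6.75342073e-01,
        -3.59412864e+02],
       [-4.08874209e-01, -5.37825827e-01,  7.37268785e-01,
        -1.41363856e+03],
       [ 0.00000000e+00,  0.00000000e+00,  0.00000000e+00,
         1.00000000e+00]])}
{'intrinsics': array([[423.38889495,   0.        , 314.63637777],
       [  0.        , 423.38889495, 195.15965135],
       [  0.        ,   0.        ,   1.        ]]), 'extrinsics': array([[-5.02813496e-03, -9.99763366e-01, -2.11643584e-02,
         5.44292607e+01],
       [ 9.94862599e-01, -7.14121760e-03,  1.00982240e-01,
        -5.27109859e+02],
       [-1.01109484e-01, -2.05478762e-02,  9.94663087e-01,
        -1.41374126e+03],
       [ 0.00000000e+00,  0.00000000e+00,  0.00000000e+00,
         1.00000000e+00]])}
{'intrinsics': array([[309.70691629,   0.       
[... 445 characters left out ...]
0,
         1.00000000e+00]])}
{'clock': 0.1, 'q': array([ 1.13699235e+00,  3.20249347e-01,  1.56551503e+00,  3.23381683e-05,
        1.25737953e+00, -1.99581289e-02]), 'qd': array([-0.00024348, -0.00204627, -0.00254422,  0.00010576,  0.00032193,
        0.00068799]), 'tau': array([-6.44550400e-04, -4.13335168e+01, -2.32508773e+01,  7.27738487e-02,
        4.21751942e-02, -7.49770925e-05]), 'tcp_pos': array([231.01578032, 526.0873303 , 213.20836891]), 'tool_rot': array([-1.89452252e-04,  2.05454272e-01,  9.78666409e-01, -7.52288843e-04]), 'wrist_force': array([ 1.74594052, -0.48341595,  0.19305289]), 'torque': array([ 0.0366045 , -0.00819028, -0.00339855]), 'opening': 91.13299980710413} 18.8
```

View pics/top0.png

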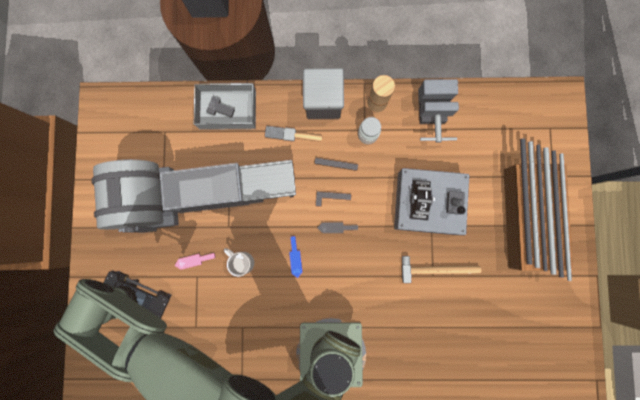

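View pics/side0.png

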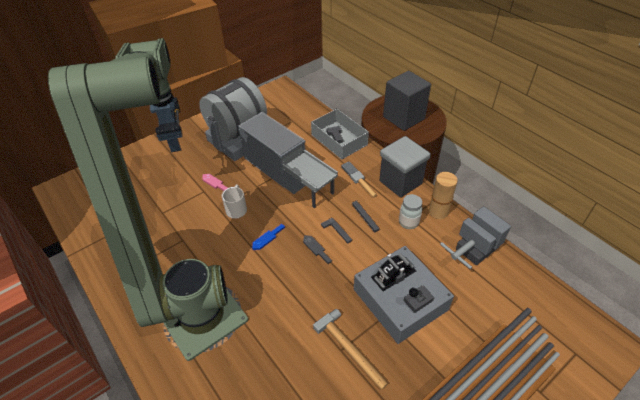

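View pics/wrist0.png

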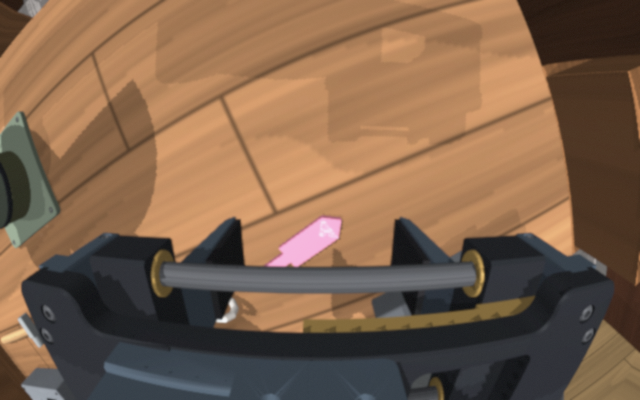

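```bash
python3 - <<'E'
from h import *
a=cv2.imread('pics/top0.png');b=cv2.imread('pics/side0.png')
cv2.imwrite('pics/z1.png',np.hstack([cv2.resize(a[150:250,385:485],(400,400),interpolation=2),cv2.resize(a[150:250,300:400],(400,400),interpolation=2)]))
cv2.imwrite('pics/z2.png',np.hstack([cv2.resize(b[240:340,350:450],(400,400),interpolation=2),cv2.resize(b[190:290,260:360],(400,400),interpolation=2)]))
cv2.imwrite('pics/z3.png',np.vstack([cv2.resize(a[150:220,150:310],(640,280),interpolation=2),cv2.resize(b[100:200,220:360],(560,400),interpolation=2)[:, :].copy() if 0 else cv2.resize(b[110:210,200:360],(640,320),interpolation=2)]))
E
```

```text
(no output)
```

View pics/z1.png

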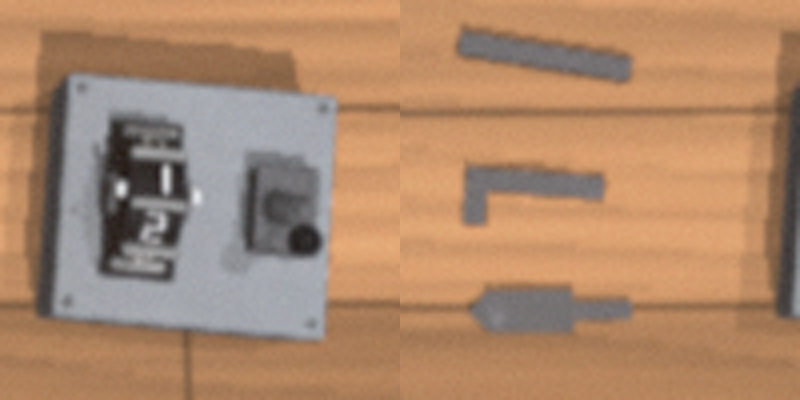

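View pics/z2.png

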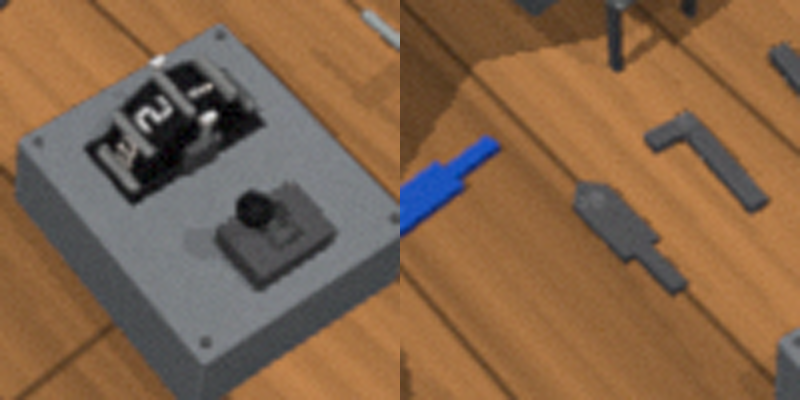

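View pics/z3.png

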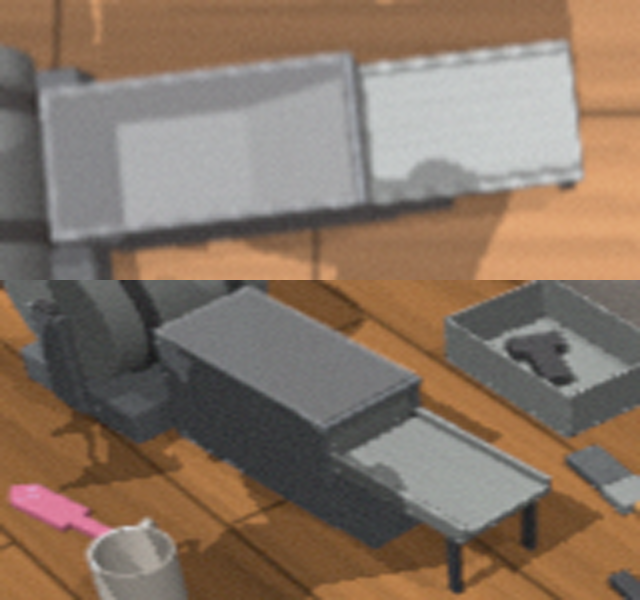

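```bash
cat > fit.py <<'E'
from h import *
from scipy.optimize import least_squares
def pose(p,L): 
    x,y,a=p;c,s=np.cos(a),np.sin(a);return [x+c*L[0]-s*L[1],y+s*L[0]+c*L[1],L[2]]
def fit(obs,p0):
    f=lambda p:np.concatenate([proj(t,pose(p,L))-np.array(uv) for t,L,uv in obs])
    r=least_squares(f,p0,loss='soft_l1');print(np.round(r.x,4),np.round(r.fun.reshape(-1,2),1).tolist());return r.x
E
python3 - <<'E'
from fit import *
T=lambda u,v:(385+u/4-.4,150+v/4-.4);S=lambda u,v:(350+u/4-.4,240+v/4-.4)
o=[('top0',(100,110,85),T(70,75)),('top0',(100,-110,85),T(335,98)),('top0',(-100,-110,85),T(325,340)),('top0',(-100,110,85),T(52,316)),
('side0',(100,110,85),S(222,22)),('side0',(-100,110,85),S(18,140)),('side0',(-100,-110,85),S(203,360)),
('top0',(0,74,149),T(121,188)),('top0',(0,16,149),T(196,196)),('side0',(0,74,149),S(157,62)),('side0',(0,16,149),S(207,120)),
('top0',(-29,-65,160),T(304,240)),('side0',(-29,-65,160),S(255,210))]
fit(o,[550,-250,0])
T=lambda u,v:(150+u/4-.4,150+v/4-.4);S=lambda u,v:(200+u/4-.4,110+v/4-.4)
# local x=across(right: away... z up) ; y into machine
S2=lambda u,v:(200+u/4-.4,110+(v-280)/4-.4)
o=[('top0',(50,-170,122),T(567,42)),('top0',(-50,-170,122),T(580,178)),
('side0',(50,-170,122),S2(549,485)),('side0',(-50,-170,122),S2(455,535)),
('top0',(52,-4,165),T(350,55)),('top0',(-52,-4,165),T(368,200))]
fit(o,[600,250,0])
o=o[:4]; fit(o,[600,250,0])
T=lambda u,v:(300+(u-400)/4-.4,150+v/4-.4);S=lambda u,v:(260+(u-400)/4-.4,190+v/4-.4)
o=[('top0',(70,0,6),T(470,309)),('top0',(-70,8,6),T(631,298)),('top0',(-70,-8,6),T(631,318)),('top0',(-20,18,6),T(573,285)),('top0',(-20,-18,6),T(573,333)),
('side0',(70,0,6),S(579,189)),('side0',(-70,0,6),S(679,287)),('side0',(-20,18,6),S(655,240)),('side0',(-20,-18,6),S(626,262))]
o=[(t,(L[0],-L[1],L[2]) if 0 else L,uv) for t,L,uv in o]
fit(o,[400,0,1.6])
fit([(t,(L[0],-L[1],L[2]),uv) for t,L,uv in o],[400,0,1.6])
E
```

```text
[ 5.005214e+02 -3.359732e+02 -9.390000e-02] [[-0.3, -0.8], [1.1, -0.9], [0.3, 0.0], [-0.0, -0.0], [-0.3, -0.7], [-0.9, -0.3], [-0.1, 1.6], [0.2, 0.3], [0.2, -0.1], [-0.0, -0.2], [0.2, -0.9], [0.2, 0.3], [-0.5, 0.1]]
[5.592515e+02 2.876585e+02 1.154000e-01] [[-0.3, 0.9], [-0.0, -2.3], [-0.5, 10.8], [2.8, 13.1], [-0.2, 1.1], [-1.2, -2.2]]
[5.774964e+02 2.939196e+02 1.270000e-02] [[-0.4, 0.6], [-3.2, -2.5], [-0.2, 10.7], [1.1, 11.3]]
[419.317  -24.6904   1.5656] [[-0.5, 0.2], [0.2, 5.3], [0.2, -4.4], [0.1, 11.5], [0.1, -11.1], [-0.2, -1.5], [0.3, 0.4], [-7.4, 5.2], [8.4, -5.8]]
[419.2339 -24.7119   1.5745] [[-0.4, 0.4], [0.2, 0.4], [0.3, 0.1], [0.0, 0.9], [0.2, -0.6], [-0.4, -1.4], [0.4, 0.3], [1.1, -0.4], [-0.1, -0.3]]
```

```bash
python3 - <<'E'
from fit import *
T=lambda u,v:(150+u/4-.4,150+v/4-.4)
S2=lambda u,v:(200+u/4-.4,110+(v-280)/3.2-.4)
o=[('top0',(50,-170,122),T(567,42)),('top0',(-50,-170,122),T(580,178)),
('side0',(50,-170,122),S2(549,485)),('side0',(-50,-170,122),S2(455,535)),
('top0',(52,-4,165),T(350,55)),('top0',(-52,-4,165),T(368,200))]
p=fit(o[:4],[600,250,0])
p=fit(o,[600,250,0])
s,f=load('top0')
for L in[(0,0,110),(0,-150,110),(50,0,122),(-50,0,122)]:print(pose(p,L),proj('top0',pose(p,L)),proj('side0',pose(p,L)))
# wheel: value of timer vs rib pixel
c=[500.5,-336,-.0939]
for v in np.arange(.9,1.5,.05):
    r=[]
    for k in range(8):
        a=.393+.785*k+v; a=(a+np.pi)%(2*np.pi)-np.pi
        if abs(a)<1.3:
            L=(59*np.sin(a),45,95+59*np.cos(a)); u=proj('top0',pose(c,L)); w=proj('side0',pose(c,L))
            r.append((round(a,2),np.round((u-[385,150]+.4)*4),np.round((w-[350,240]+.4)*4)))
    print(round(v,2),r)
E
```

```text
[5.610000e+02 2.862163e+02 6.740000e-02] [[1.1, 2.8], [-0.1, -0.3], [-1.0, -0.5], [1.3, -2.0]]
[5.563321e+02 2.858787e+02 9.590000e-02] [[0.6, 2.8], [0.4, -0.4], [-1.3, -0.7], [1.6, -1.8], [0.7, 2.0], [-1.0, -1.2]]
[np.float64(556.3320537399768), np.float64(285.8786910704966), 110] [241.3557646  184.18164415] [293.11356487 158.98051189]
[np.float64(570.6990379411868), np.float64(136.5683104368575), 110] [287.55352295 179.40397166] [321.46624596 179.60164819]
[np.float64(606.1021806178564), np.float64(290.66768580423326), 122] [239.34104553 168.34140082] [303.01826571 150.06276604]
[np.float64(506.5619268620971), np.float64(281.0896963367599), 122] [241.93002668 199.18770147] [282.51844802 163.24454552]
0.9 [(np.float64(1.29), array([153., 126.]), array([236.,  82.])), (np.float64(-1.07), array([148., 261.]), array([123., 141.])), (np.float64(-0.28), array([159., 213.]), array([165.,  97.])), (np.float64(0.5), array([161., 156.]), array([212.,  72.]))]
0.95 [(np.float64(-1.02), array([148., 259.]), array([125., 139.])), (np.float64(-0.23), array([159., 209.]), array([168.,  94.])), (n
[... 1283 characters left out ...]
 (np.float64(0.12), array([161., 183.]), array([190.,  80.])), (np.float64(0.9), array([158., 136.]), array([229.,  73.]))]
1.35 [(np.float64(-0.62), array([155., 237.]), array([144., 115.])), (np.float64(0.17), array([161., 179.]), array([193.,  79.])), (np.float64(0.95), array([157., 134.]), array([230.,  74.]))]
1.4 [(np.float64(-0.57), array([155., 233.]), array([147., 112.])), (np.float64(0.22), array([161., 175.]), array([196.,  77.])), (np.float64(1.0), array([157., 133.]), array([232.,  75.]))]
1.45 [(np.float64(-0.52), array([156., 230.]), array([150., 109.])), (np.float64(0.27), array([161., 172.]), array([199.,  76.])), (np.float64(1.05), array([156., 131.]), array([233.,  76.]))]
```

>>> {"name": "move_arm", "arguments": {"moves": [[[2.5,-4.2,0.3,-8],[2.5,-4.2,0.3,-8],[2.5,-4.2,0.3,-8],[2.5,-4.2,0.3,-8],[2.5,-4.2,0.3,-8]]], "hand": 0, "force": 20}}

```text
clock: 0.65
tcp_pos: [355.4, 314.2, 225.8]
tool_rot: [-0.001, 0.534, 0.845, -0.001]
wrist_force: [1.0, 0.2, -0.6]
opening: 54.1
```

>>> {"name": "move_arm", "arguments": {"moves": [[[2.5,-4.2,0,-8],[2.5,-4.2,0,-8],[2.5,-4.2,0,-8],[1.5,-4.6,0,-8],[1.5,-4.6,0,-8]]]}}

```text
clock: 1.15
tcp_pos: [462.4, 89.5, 225.9]
tool_rot: [-0.001, 0.8, 0.6, 0.0]
wrist_force: [0.6, 0.4, -0.2]
opening: 13.6
```

```bash
python3 - <<'E'
from h import *
s,f=grab('wrist','w1'); print(s['tcp_pos'])
E
```

```text
[462.43320458  89.5183324  225.87277719]
```

View pics/w1.png

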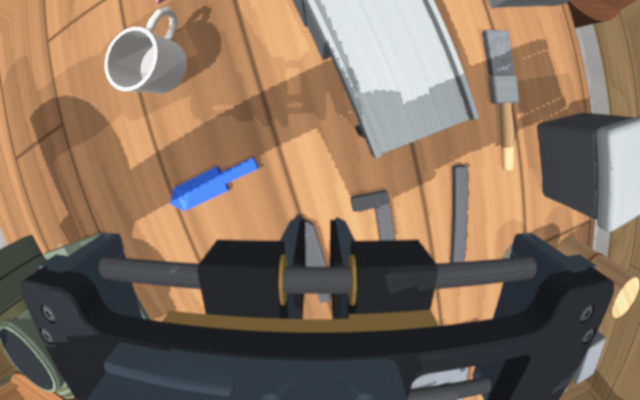

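>>> {"name": "move_arm", "arguments": {"moves": [[[0,-4.7,0,6],[0,-4.7,0,5],[0,-4.7,0,0],[0,-4.7,0,0],[0,-4.7,0,0]]]}}

```text
clock: 1.7
tcp_pos: [464.1, -152.0, 225.0]
tool_rot: [0.002, 0.738, 0.675, 0.0]
wrist_force: [0.2, -0.1, -0.1]
opening: 0.5
```

>>> {"name": "move_arm", "arguments": {"moves": [[[0,-4.7,0,0],[0,-4.7,0,0],[0,-4.7,0,0],[0,0,0,0]]]}}

```text
clock: 2.1
tcp_pos: [462.7, -302.9, 223.9]
tool_rot: [0.002, 0.739, 0.674, -0.0]
wrist_force: [0.2, 0.1, -1.0]
opening: 0.4
```

```bash
python3 - <<'E'
from h import *
s,f=grab('wrist','w2'); print(s['tcp_pos'],s['tool_rot'],s['opening'])
E
```

```text
[ 462.69768578 -302.89430938  223.88370176] [ 1.91780459e-03  7.38741238e-01  6.73986302e-01 -4.11932001e-04] 0.35504229754924066
```

View pics/w2.png

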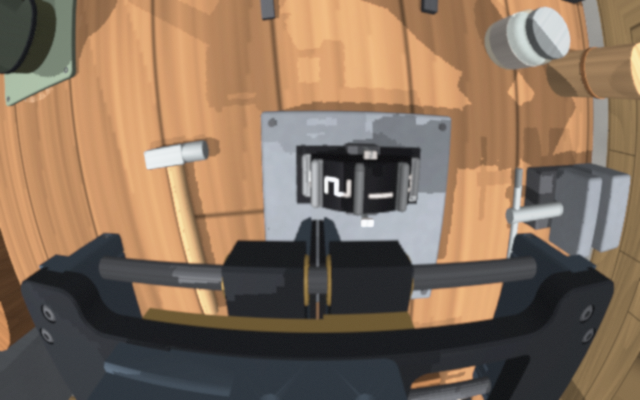

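```bash
python3 - <<'E'
from fit import *
c=[500.5,-336,-.0939]
for L in[(0,74,149),(0,16,149),(100,110,85),(-100,110,85)]:print(L,proj('w2',pose(c,L)))
for L in[(0,74,149),(0,16,149)]:print(pose(c,L))
print(tri([('w2',369,155),('top0',385+121/4-.4,150+188/4-.4),('side0',350+157/4-.4,240+62/4-.4)]))
print(tri([('w2',367,223),('top0',385+196/4-.4,150+196/4-.4),('side0',350+207/4-.4,240+120/4-.4)]))
for v in(.9,1,1.1,1.2):
  r=[]
  for k in range(8):
    a=(.393+.785*k+v+np.pi)%(2*np.pi)-np.pi
    if abs(a)<1.1: r.append((round(a,2),np.round(proj('w2',pose(c,(59*np.sin(a),50,95+59*np.cos(a)))))))
  print(v,r)
E
```

```text
(0, 74, 149) [367.20265446 155.06438135]
(0, 16, 149) [364.37689505 223.28906356]
(100, 110, 85) [450.49787028 115.99114177]
(-100, 110, 85) [256.85093661 111.3945793 ]
[np.float64(507.4383932898736), np.float64(-262.3259971322649), 149]
[np.float64(502.00019314375646), np.float64(-320.07048586643566), 149]
(array([ 508.63572242, -262.28790679,  146.94110726]), [np.float64(0.7053945456963335), np.float64(0.11053267994158901), np.float64(0.5948827432807344)])
(array([ 502.87436073, -320.60709174,  145.09820433]), [np.float64(2.070238696377567), np.float64(0.8321740290618789), np.float64(1.2490833575078795)])
0.9 [(-1.07, array([304., 178.])), (-0.28, array([347., 185.])), (0.5, array([399., 184.]))]
1 [(-0.97, array([307., 179.])), (-0.18, array([354., 185.])), (0.6, array([404., 183.]))]
1.1 [(-0.87, array([312., 180.])), (-0.08, array([361., 185.])), (0.7, array([408., 182.]))]
1.2 [(-0.77, array([316., 181.])), (0.02, array([369., 186.])), (0.8, array([411., 181.]))]
```

>>> {"name": "move_arm", "arguments": {"moves": [[[-0.2,1.5,-2.5,0],[0,0.1,-3,0],[0,0,-2,0],[0,0,0,0]]]}}

```text
clock: 2.55
tcp_pos: [460.4, -279.0, 146.9]
tool_rot: [-0.0, 0.738, 0.675, 0.001]
wrist_force: [0.3, -0.0, 0.1]
opening: 0.3
```

>>> {"name": "move_arm", "arguments": {"moves": [[[0,-0.8,0,0],[1.0,-0.1,0,0],[1.0,-0.1,0,0],[1.0,-0.1,0,0],[1.0,-0.1,0,0]]]}}

```text
clock: 3.05
tcp_pos: [503.6, -290.3, 151.6]
tool_rot: [0.001, 0.737, 0.676, 0.001]
wrist_force: [-3.0, 1.0, -0.3]
opening: 0.1
```

>>> {"name": "move_arm", "arguments": {"moves": [[[0.8,-0.1,0,0],[0,0,0,0]]]}}

```text
clock: 3.25
tcp_pos: [514.0, -291.6, 151.7]
tool_rot: [0.002, 0.736, 0.677, 0.001]
wrist_force: [-0.4, -0.1, 1.8]
opening: 0.4
```

```bash
python3 - <<'E'
from h import *
s,f=grab('top','t3'); grab('side','s3');grab('wrist','w3'); print(s['tcp_pos'])
a=load('t3')[1]['img'][150:250,385:485,::-1];b=load('s3')[1]['img'][240:340,350:450,::-1]
w=load('w3')[1]['img'][100:300,220:520,::-1]
cv2.imwrite('pics/z4.png',np.vstack([np.hstack([cv2.resize(x,(300,300),interpolation=2) for x in(a,b)]),cv2.resize(w,(450,300))[:, :].copy() if 0 else cv2.copyMakeBorder(cv2.resize(w,(450,300)),0,0,0,150,0)]))
E
```

```text
[ 513.98275601 -291.58420661  151.68962896]
```

View pics/z4.png

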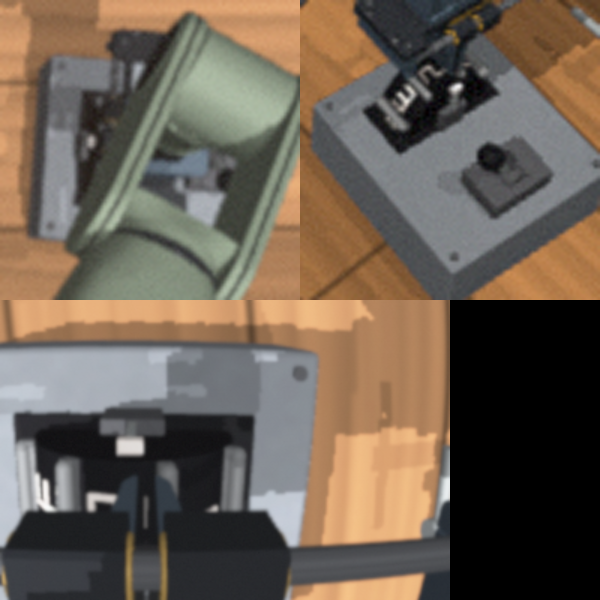

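```bash
cat >> fit.py <<'E'
c=[501.5,-336,-.0939]
def ribs(tag,vs,y=50):
  for v in vs:
    r=[]
    for k in range(8):
      a=(.393+.785*k+v+np.pi)%(2*np.pi)-np.pi
      if abs(a)<1.1: r.append((round(float(a),2),np.round(proj(tag,pose(c,(59*np.sin(a),y,95+59*np.cos(a))))).tolist()))
    print(round(v,2),r)
E
python3 -c "
from fit import *
ribs('w3',np.arange(1.4,1.9,.1),63)
print(proj('w3',pose(c,(0,74,149))))"
```

```text
1.4 [(-0.57, [252.0, 214.0]), (0.22, [326.0, 218.0]), (1.0, [380.0, 206.0])]
1.5 [(-0.47, [260.0, 215.0]), (0.32, [335.0, 218.0])]
1.6 [(-0.37, [268.0, 216.0]), (0.42, [344.0, 216.0])]
1.7 [(-1.05, [230.0, 204.0]), (-0.27, [277.0, 218.0]), (0.52, [353.0, 215.0])]
1.8 [(-0.95, [233.0, 206.0]), (-0.17, [287.0, 218.0]), (0.62, [360.0, 213.0])]
[303.68927302 198.22345516]
```

>>> {"name": "move_arm", "arguments": {"moves": [[[0,0,2.0,0],[-3.0,0.3,0.5,0],[-3.0,0.2,-1.0,0],[0,0,-2.0,0],[0,0,0,0]]]}}

```text
clock: 3.9
tcp_pos: [451.7, -286.7, 146.8]
tool_rot: [0.004, 0.737, 0.676, 0.002]
wrist_force: [-0.3, 0.6, 0.3]
opening: 0.2
```

>>> {"name": "move_arm", "arguments": {"moves": [[[0,0,-1.0,0],[0,0,0,0],[0.6,-0.1,0,0],[0.6,0,0,0]]]}}

```text
clock: 4.3
tcp_pos: [465.8, -288.6, 137.7]
tool_rot: [0.005, 0.737, 0.676, 0.003]
wrist_force: [0.8, -0.1, 0.8]
opening: 0.0
```

>>> {"name": "move_arm", "arguments": {"moves": [[[0.8,-0.1,0.5,0],[0.8,-0.1,0.2,0]]]}}

```text
clock: 4.5
tcp_pos: [481.2, -290.0, 145.1]
tool_rot: [0.003, 0.737, 0.676, 0.001]
wrist_force: [-6.9, 1.3, 9.6]
opening: 0.8
```

>>> {"name": "move_arm", "arguments": {"moves": [[[0.8,-0.1,-0.1,0],[0.8,-0.1,0,0]]]}}

```text
clock: 4.7
tcp_pos: [498.4, -292.1, 146.3]
tool_rot: [0.003, 0.736, 0.676, 0.001]
wrist_force: [-2.6, 0.7, -0.4]
opening: 0.4
```

>>> {"name": "move_arm", "arguments": {"moves": [[[0.7,0,-0.1,0],[0.4,0,0,0]]]}}

```text
clock: 4.9
tcp_pos: [511.0, -292.9, 145.5]
tool_rot: [0.003, 0.736, 0.677, 0.0]
wrist_force: [-3.7, 0.6, 0.5]
opening: 0.6
```

```bash
cat > lw.py <<'E'
import sys
from fit import *
t=sys.argv[1]
s,f=grab('wrist','w'+t);grab('side','s'+t);print(s['tcp_pos'])
w=load('w'+t)[1]['img'][100:300,220:520,::-1];b=load('s'+t)[1]['img'][240:340,350:450,::-1]
cv2.imwrite(f'pics/z{t}.png',np.vstack([cv2.resize(w,(600,400)),cv2.copyMakeBorder(cv2.resize(b,(200,200)),0,0,0,400,0)]))
print(proj('w'+t,pose(c,(0,74,149))))
ribs('w'+t,np.arange(float(sys.argv[2]),float(sys.argv[2])+.7,.1),63)
E
python3 lw.py 5 1.9
```

```text
[ 510.9884178  -292.85549831  145.4556088 ]
[307.23343534 198.63868663]
1.9 [(-0.85, [237.0, 209.0]), (-0.07, [300.0, 220.0]), (0.72, [372.0, 212.0])]
2.0 [(-0.75, [242.0, 211.0]), (0.03, [311.0, 220.0]), (0.82, [378.0, 210.0])]
2.1 [(-0.65, [248.0, 213.0]), (0.13, [321.0, 220.0]), (0.92, [382.0, 208.0])]
2.2 [(-0.55, [255.0, 215.0]), (0.23, [332.0, 219.0]), (1.02, [385.0, 206.0])]
2.3 [(-0.45, [263.0, 216.0]), (0.33, [342.0, 218.0])]
2.4 [(-0.35, [272.0, 218.0]), (0.43, [351.0, 217.0])]
2.5 [(-1.04, [231.0, 204.0]), (-0.25, [281.0, 219.0]), (0.53, [359.0, 216.0])]
```

View pics/z5.png

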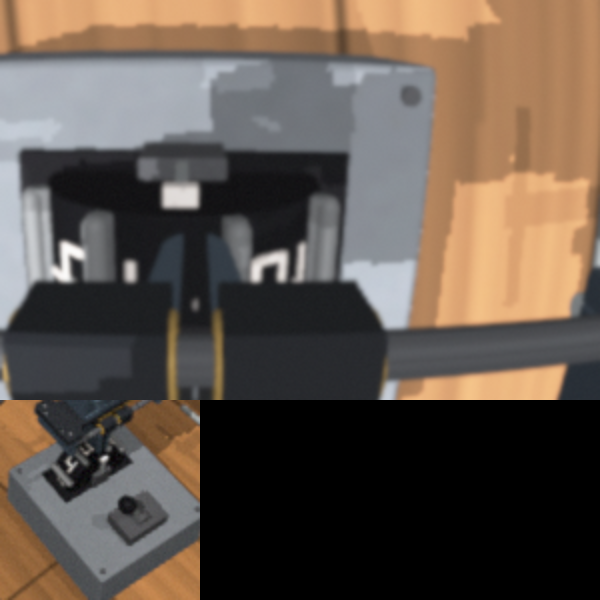

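>>> {"name": "move_arm", "arguments": {"moves": [[[0,0,2.5,0],[-3.0,0.3,0.5,0],[-3.0,0.3,-1.0,0],[0,0,-2.0,0],[0,0,-1.0,0]]]}}

```text
clock: 5.5
tcp_pos: [455.9, -287.7, 137.6]
tool_rot: [0.011, 0.736, 0.677, 0.005]
wrist_force: [0.2, 0.9, -0.3]
opening: 0.4
```

>>> {"name": "move_arm", "arguments": {"moves": [[[0,0,0,0],[0.8,-0.1,0.1,0]]]}}

```text
clock: 5.7
tcp_pos: [463.9, -288.3, 137.9]
tool_rot: [0.01, 0.736, 0.676, 0.005]
wrist_force: [0.5, -0.2, -0.3]
opening: 0.3
```

>>> {"name": "move_arm", "arguments": {"moves": [[[0.8,-0.1,0.5,0],[0.8,-0.1,0.2,0]]]}}

```text
clock: 5.9
tcp_pos: [480.5, -290.1, 146.3]
tool_rot: [0.008, 0.736, 0.677, 0.004]
wrist_force: [-6.2, 2.3, 8.4]
opening: 0.6
```

>>> {"name": "move_arm", "arguments": {"moves": [[[0.8,-0.1,0,0],[0.8,-0.1,0,0]]]}}

```text
clock: 6.1
tcp_pos: [498.2, -292.0, 149.6]
tool_rot: [0.008, 0.736, 0.677, 0.004]
wrist_force: [-3.1, -0.4, -0.2]
opening: 0.5
```

>>> {"name": "move_arm", "arguments": {"moves": [[[0,0,-0.3,0],[0.6,0,-0.1,0],[0.5,0,-0.1,0]]]}}

```text
clock: 6.4
tcp_pos: [511.8, -293.4, 146.0]
tool_rot: [0.01, 0.735, 0.677, 0.004]
wrist_force: [-2.6, -1.2, 1.8]
opening: 0.8
```

```bash
python3 lw.py 6 2.8
```

```text
[ 511.75327117 -293.37397818  146.04218359]
[306.0071606  197.69028139]
2.8 [(-0.74, [241.0, 210.0]), (0.05, [311.0, 219.0]), (0.83, [377.0, 209.0])]
2.9 [(-0.64, [248.0, 212.0]), (0.15, [322.0, 219.0]), (0.93, [381.0, 207.0])]
3.0 [(-0.54, [255.0, 214.0]), (0.25, [332.0, 218.0]), (1.03, [384.0, 204.0])]
3.1 [(-0.44, [263.0, 216.0]), (0.35, [342.0, 217.0])]
3.2 [(-0.34, [272.0, 217.0]), (0.45, [351.0, 216.0])]
3.3 [(-1.02, [230.0, 204.0]), (-0.24, [281.0, 218.0]), (0.55, [359.0, 214.0])]
3.4 [(-0.92, [233.0, 206.0]), (-0.14, [292.0, 219.0]), (0.65, [366.0, 213.0])]
3.5 [(-0.82, [237.0, 208.0]), (-0.04, [302.0, 219.0]), (0.75, [372.0, 211.0])]
```

View pics/z6.png

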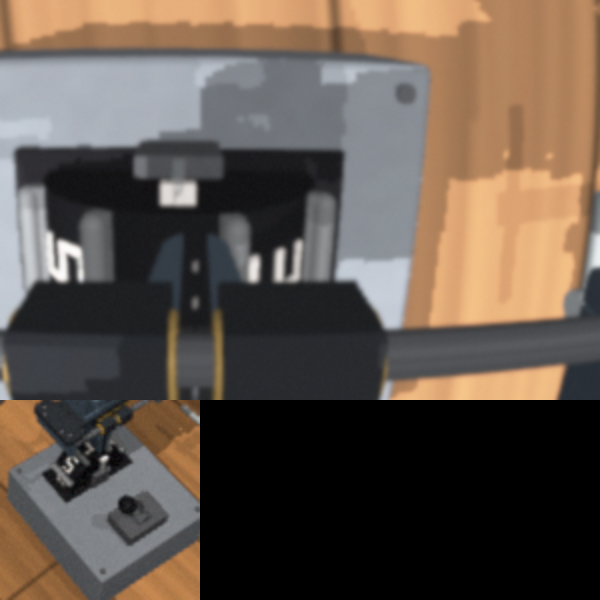

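>>> {"name": "move_arm", "arguments": {"moves": [[[-0.1,0,1.5,0],[0,0,3.0,0],[-3.5,0,3.5,0],[-1.5,-1,0,0],[0,0,0,0]]]}}

```text
clock: 7.0
tcp_pos: [463.5, -302.1, 226.0]
tool_rot: [0.011, 0.735, 0.678, 0.007]
wrist_force: [0.1, 0.3, -0.3]
opening: 0.3
```

```bash
python3 lw.py 7 2.8
```

```text
[ 463.50266378 -302.096185    225.95351999]
[365.25355008 155.91932956]
2.8 [(-0.74, [316.0, 167.0]), (0.05, [369.0, 170.0]), (0.83, [410.0, 167.0])]
2.9 [(-0.64, [322.0, 167.0]), (0.15, [376.0, 170.0]), (0.93, [412.0, 167.0])]
3.0 [(-0.54, [328.0, 168.0]), (0.25, [383.0, 170.0]), (1.03, [414.0, 166.0])]
3.1 [(-0.44, [334.0, 169.0]), (0.35, [389.0, 170.0])]
3.2 [(-0.34, [341.0, 169.0]), (0.45, [394.0, 170.0])]
3.3 [(-1.02, [304.0, 164.0]), (-0.24, [349.0, 170.0]), (0.55, [399.0, 169.0])]
3.4 [(-0.92, [307.0, 165.0]), (-0.14, [356.0, 170.0]), (0.65, [404.0, 169.0])]
3.5 [(-0.82, [312.0, 166.0]), (-0.04, [363.0, 170.0]), (0.75, [407.0, 168.0])]
```

View pics/z7.png

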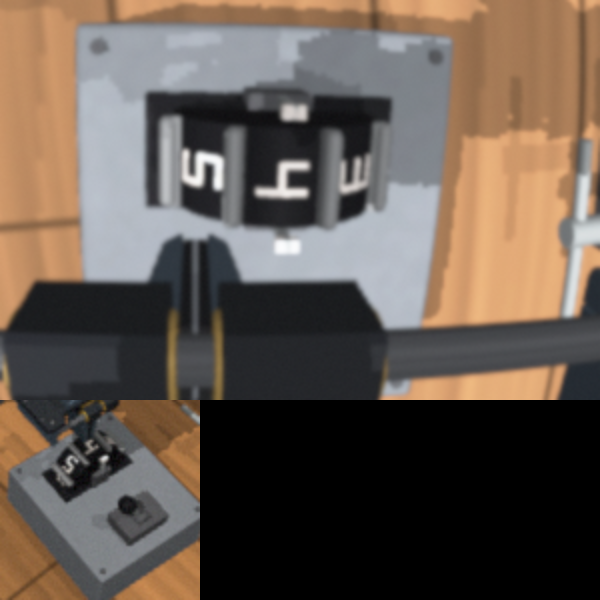

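>>> {"name": "move_arm", "arguments": {"moves": [[[-0.7,4.7,0,5],[-0.7,4.7,0,0],[-0.7,4.7,0,0],[-0.7,4.7,0,0],[-0.7,4.7,0,0]]], "hand": 6}}

```text
clock: 7.6
tcp_pos: [433.0, -61.5, 220.6]
tool_rot: [0.009, 0.706, 0.708, 0.009]
wrist_force: [0.7, 0.6, 0.2]
opening: 37.5
```

>>> {"name": "move_arm", "arguments": {"moves": [[[-0.7,-2,0,0],[0,0,0,0]]]}}

```text
clock: 7.8
tcp_pos: [426.3, -71.1, 219.3]
tool_rot: [0.007, 0.7, 0.714, 0.01]
wrist_force: [0.6, -0.8, -0.6]
opening: 53.5
```

```bash
python3 - <<'E'
from fit import *
s,f=grab('wrist','w8'); print(s['tcp_pos'],s['tool_rot'],s['opening'])
b=[419.2,-24.7,1.5745]
for L in[(70,0,6),(-70,0,6),(-20,18,6),(-20,-18,6)]:print(L,proj('w8',pose(b,L)))
E
```

```text
[426.34245402 -71.08200974 219.27192733] [0.00670978 0.70016277 0.71387488 0.01047539] 53.4639655058552
(70, 0, 6) [308.01731978  83.6410214 ]
(-70, 0, 6) [306.87188761 194.81099205]
(-20, 18, 6) [292.72775648 155.85209751]
(-20, -18, 6) [321.61819724 156.08817193]
```

View pics/w8.png

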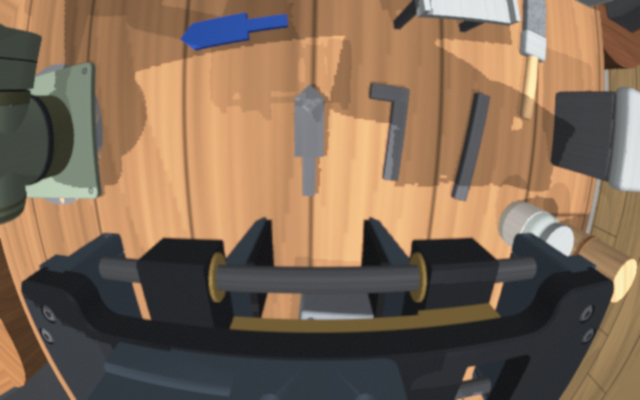

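>>> {"name": "move_arm", "arguments": {"moves": [[[-0.3,2.9,-3.0,-1],[-0.2,2.8,-4.0,0],[0,0,-4.0,0],[0,0,-3.0,0],[0,0,0,0]]]}}

```text
clock: 8.35
tcp_pos: [426.0, -12.1, 75.1]
tool_rot: [0.008, 0.711, 0.703, 0.014]
wrist_force: [-0.8, -0.2, -0.6]
opening: 59.9
```

>>> {"name": "move_arm", "arguments": {"moves": [[[-0.5,-0.1,-3.0,0.8],[0,0,-2.0,0],[0,0,0,0]]]}}

```text
clock: 8.65
tcp_pos: [425.6, -14.5, 25.8]
tool_rot: [0.009, 0.708, 0.706, 0.017]
wrist_force: [0.0, -0.5, -0.0]
opening: 60.0
```

```bash
python3 - <<'E'
from fit import *
s,f=grab('wrist','w9'); print(s['tcp_pos'],s['tool_rot'],s['opening'])
E
```

```text
[425.56094558 -14.49816478  25.80025538] [0.00906234 0.70819584 0.70576273 0.01659822] 59.979554007238015
```

View pics/w9.png

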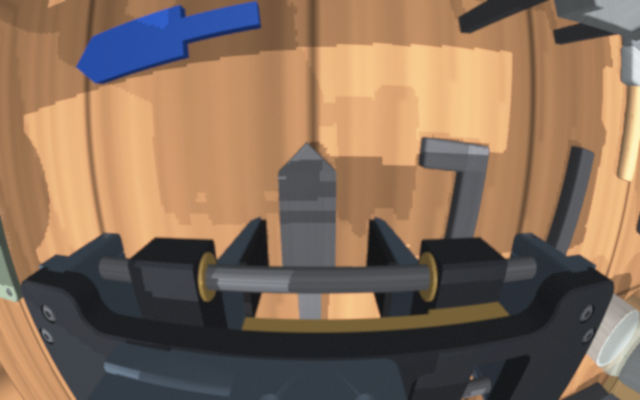

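>>> {"name": "move_arm", "arguments": {"moves": [[[-0.4,0,-1.2,0],[0,0,-0.9,0],[0,0,0,0]]]}}

```text
clock: 9.0
tcp_pos: [427.6, -15.6, 9.5]
tool_rot: [0.013, 0.709, 0.705, 0.021]
wrist_force: [0.4, -0.0, 0.4]
opening: 59.9
```

>>> {"name": "move_arm", "arguments": {"moves": [[[-0.8,0,-0.5,0],[0,0,0,0]]]}}

```text
clock: 9.2
tcp_pos: [420.6, -15.9, 5.7]
tool_rot: [0.014, 0.709, 0.704, 0.022]
wrist_force: [-0.8, -0.6, -1.1]
opening: 59.9
```

>>> {"name": "move_arm", "arguments": {"moves": [[[0,0,0,0],[0,0,0,0],[0,0,0,0],[0,0,0,0],[0,0,0,0]]], "hand": 2.5, "force": 30}}

```text
clock: 9.7
tcp_pos: [421.1, -15.8, 6.6]
tool_rot: [0.015, 0.709, 0.704, 0.022]
wrist_force: [0.6, 0.6, -1.3]
opening: 34.9
```

>>> {"name": "move_arm", "arguments": {"moves": [[[0,0,2.0,0],[0,0,4.0,0],[0,0,4.0,0],[0,0,4.0,0],[0,0,3.0,0]]]}}

```text
clock: 10.2
tcp_pos: [414.4, -15.3, 176.8]
tool_rot: [0.009, 0.709, 0.704, 0.017]
wrist_force: [0.6, 0.0, -2.5]
opening: 35.3
```

```bash
python3 - <<'E'
from fit import *
s,f=grab('wrist','w10'); print(s['tcp_pos'],s['tool_rot'],s['opening'])
E
```

```text
[414.42716693 -15.30611305 176.82826729] [0.0086824  0.70947942 0.70447778 0.01657183] 35.33399363580147
```

View pics/w10.png

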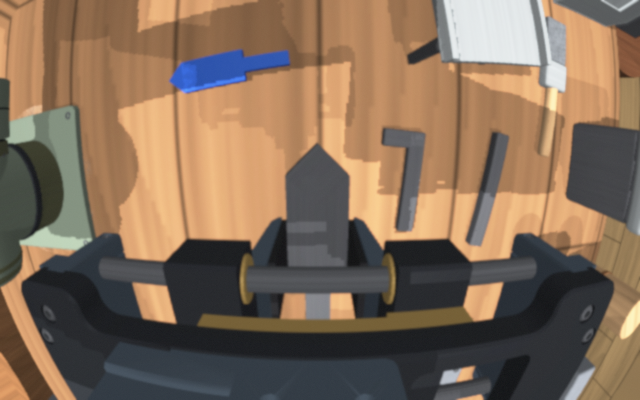

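>>> {"name": "move_arm", "arguments": {"moves": [[[4.0,1.8,0,2],[4.0,1.8,0,2],[4.0,1.8,0,1],[4.0,1.8,0,0],[0,0,0,0]]]}}

```text
clock: 10.75
tcp_pos: [580.6, 59.1, 179.5]
tool_rot: [0.012, 0.677, 0.735, 0.02]
wrist_force: [-1.4, -1.0, -3.2]
opening: 35.0
```

```bash
python3 - <<'E'
from fit import *
s,f=grab('wrist','w11'); print(s['tcp_pos'],s['tool_rot'],s['opening'])
for p in([556.3,285.9,.0959],[561,286.2,.0674]):
 for L in[(50,-170,122),(-50,-170,122),(-50,0,122),(50,0,122),(-50,-4,165),(50,-4,165)]:print(L,proj('w11',pose(p,L)))
E
```

```text
[580.5647636   59.06696996 179.52838605] [0.01155589 0.67730025 0.73534802 0.0198524 ] 35.02177999650436
(50, -170, 122) [375.18463973 139.81204153]
(-50, -170, 122) [241.22207447 142.74418823]
(-50, 0, 122) [242.58152065 -61.63776667]
(50, 0, 122) [368.52668536 -62.51994231]
(-50, -4, 165) [231.90791169 -87.1808187 ]
(50, -4, 165) [380.82819957 -87.74362374]
(50, -170, 122) [374.96097656 141.80209598]
(-50, -170, 122) [240.98354227 140.96038668]
(-50, 0, 122) [248.51321667 -63.43207594]
(50, 0, 122) [374.36623587 -60.49172828]
(-50, -4, 165) [238.75365945 -89.32106852]
(50, -4, 165) [387.53711874 -85.3045474 ]
```

View pics/w11.png

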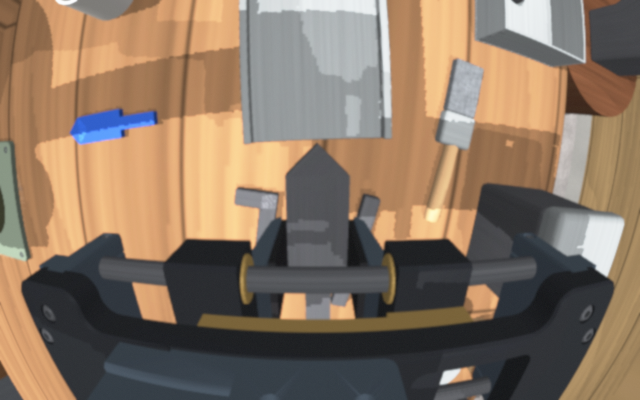

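```bash
python3 - <<'E'
from fit import *
w=load('w11')[1]['img'][:,:,::-1]
cv2.imwrite('pics/za.png',cv2.resize(w[0:170,220:420],(800,680),interpolation=2)[:600])
a=load('top0')[1]['img'][:,:,::-1]
cv2.imwrite('pics/zb.png',cv2.resize(a[150:215,225:305],(800,650),interpolation=2)[:600])
E
```

```text
(no output)
```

View pics/za.png

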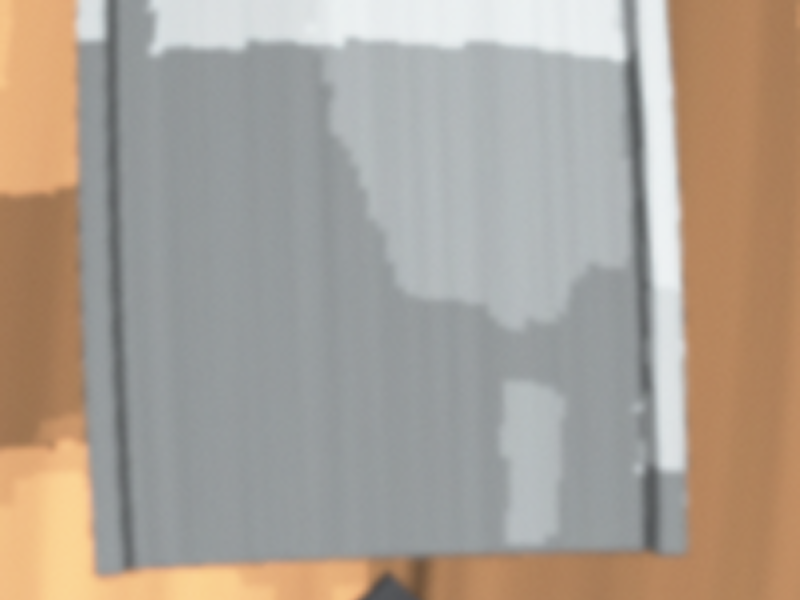

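View pics/zb.png

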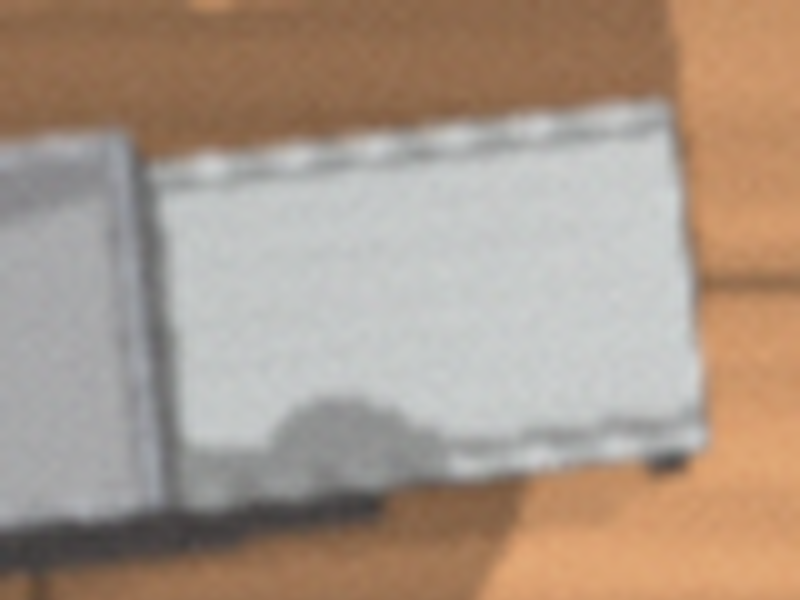

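```bash
python3 - <<'E'
from fit import *
W=lambda u,v:(220+u/4-.4,v/4-.4);T=lambda u,v:(225+u/10-.45,150+v/10-.45)
for n,m,t,pts in[('W',W,'w11',[(98,572),(78,150),(124,568),(108,150),(688,550),(676,150),(657,550),(636,150)]),('T',T,'top0',[(665,100),(150,165),(705,445),(450,487),(670,130),(160,185),(703,420),(450,450)])]:
    P=[atz(t,*m(*p),122) for p in pts]
    for i in range(0,8,2):
        d=P[i+1]-P[i];print(n,P[i].round(1),P[i+1].round(1),round(float(np.arctan2(-d[0],d[1])),4))
# lintel/hopper front edge
for u,v in[(130,130),(165,510)]:print(atz('top0',*T(u,v),168), atz('top0',*T(u,v),165))
E
```

```text
W [525.  112.1 122. ] [515.2 191.8 122. ] 0.1224
W [529.9 113.1 122. ] [520.9 191.8 122. ] 0.1138
W [634.9 124.9 122. ] [626.  201.7 122. ] 0.1158
W [628.8 124.2 122. ] [618.3 200.4 122. ] 0.1379
T [633.2 124.4 122. ] [613.5 290.1 122. ] 0.1182
T [521.8 111.6 122. ] [508.9 192.9 122. ] 0.1569
T [623.5 122.8 122. ] [607.  286.8 122. ] 0.0999
T [529.8 112.2 122. ] [520.8 192.9 122. ] 0.1113
[616.63743124 287.24261819 168.        ] [617.18263171 287.85915361 165.        ]
[498.08181502 274.83840635 168.        ] [498.35185443 275.42615228 165.        ]
```

>>> {"name": "move_arm", "arguments": {"moves": [[[0.1,4.0,-0.8,1],[-0.4,4.0,-0.8,1],[-0.5,4.0,-0.8,0],[-0.3,3.0,0,0],[0,0,0,0]]]}}

```text
clock: 11.3
tcp_pos: [559.7, 208.0, 148.8]
tool_rot: [0.007, 0.666, 0.746, 0.012]
wrist_force: [-1.2, -1.3, -1.5]
opening: 35.7
```

```bash
python3 - <<'E'
from fit import *
s,f=grab('wrist','w12'); grab('side','s12');print(s['tcp_pos'],s['tool_rot'],s['opening'])
a=load('s12')[1]['img'][90:215,200:360,::-1]
cv2.imwrite('pics/zc.png',np.vstack([f['img'][100:300,160:560,::-1],cv2.resize(a,(400,312),interpolation=2)]))
E
```

```text
[559.65594433 208.04284449 148.80226037] [0.00720487 0.66587559 0.74592592 0.01234128] 35.65683975668089
```

View pics/zc.png

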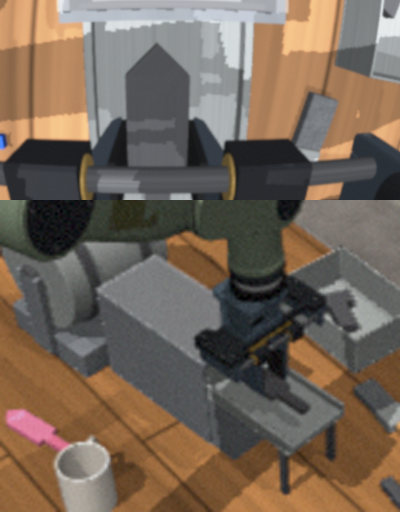

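>>> {"name": "move_arm", "arguments": {"moves": [[[1.0,0.1,-1.0,0],[0,0,-1.2,0],[0,0,-0.4,0],[0,0,0,0]]]}}

```text
clock: 11.8
tcp_pos: [570.2, 201.3, 119.9]
tool_rot: [0.008, 0.668, 0.744, 0.01]
wrist_force: [-0.1, 0.5, -2.6]
opening: 35.1
```

>>> {"name": "move_arm", "arguments": {"moves": [[[0,0,-0.2,0],[0,0,-0.1,0]]]}}

```text
clock: 12.0
tcp_pos: [570.4, 200.6, 117.1]
tool_rot: [0.008, 0.669, 0.743, 0.01]
wrist_force: [-2.8, 0.2, 4.2]
opening: 35.6
```

>>> {"name": "move_arm", "arguments": {"moves": [[[0,0,0,0],[0,0,0,0],[0,0,0,0]]], "hand": 5.2}}

```text
clock: 12.3
tcp_pos: [571.7, 200.9, 118.9]
tool_rot: [0.009, 0.669, 0.743, 0.012]
wrist_force: [0.1, 1.0, -0.6]
opening: 51.6
```

>>> {"name": "move_arm", "arguments": {"moves": [[[0,0,1.5,0],[0,0,2.0,0],[0.3,-3.0,0.5,0],[0.4,-3.0,0,0]]]}}

```text
clock: 12.7
tcp_pos: [579.2, 143.2, 161.2]
tool_rot: [0.009, 0.667, 0.745, 0.013]
wrist_force: [-0.2, -0.4, 0.8]
opening: 51.9
```

```bash
python3 - <<'E'
from fit import *
s,f=grab('wrist','w13'); print(s['tcp_pos'],s['tool_rot'],s['opening'])
E
```

```text
[579.19708597 143.17142331 161.2039651 ] [0.00941288 0.66659004 0.74524583 0.01333292] 51.88026092430338
```

View pics/w13.png

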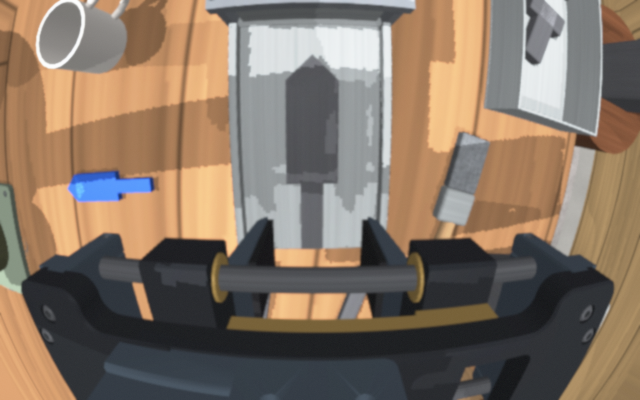

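```bash
cat >> fit.py <<'E'
M=np.array([559.2,287.1]);ya=.117
def loc(p): d=np.array(p[:2])-M; return np.round([d[0]*np.cos(ya)+d[1]*np.sin(ya),-d[0]*np.sin(ya)+d[1]*np.cos(ya)],1)
def wor(x,y): return np.round([M[0]+x*np.cos(ya)-y*np.sin(ya),M[1]+x*np.sin(ya)+y*np.cos(ya)],1)
E
python3 -c "
from fit import *
for p in[(312,57),(312,248),(287,183),(338,183),(238,20),(387,20)]:print(p,loc(atz('w13',*p,120)))
print(wor(0,-195),wor(0,-25))"
```

```text
(312, 57) [  2.3 -28.8]
(312, 248) [   0.9 -165.6]
(287, 183) [ -16.  -115.8]
(338, 183) [  19.8 -116.3]
(238, 20) [-48.6   0.8]
(387, 20) [54.5  0.6]
[582.   93.4] [562.1 262.3]
```

>>> {"name": "move_arm", "arguments": {"moves": [[[0.3,-3.0,0,0],[0.2,-2.0,0,0],[0,0,0,0]]], "hand": 0}}

```text
clock: 13.05
tcp_pos: [585.8, 86.3, 162.6]
tool_rot: [0.012, 0.668, 0.744, 0.013]
wrist_force: [0.4, 0.8, 0.8]
opening: 31.0
```

>>> {"name": "move_arm", "arguments": {"moves": [[[-0.2,0,-2.0,0],[0,0,-1.8,0],[0,0,-0.5,0],[0,0,0,0]]]}}

```text
clock: 13.45
tcp_pos: [585.0, 88.4, 120.2]
tool_rot: [0.013, 0.668, 0.744, 0.016]
wrist_force: [0.4, 0.6, -0.0]
opening: 1.3
```

```bash
python3 -c "
from fit import *
s=bot.get_state();print(loc(s['tcp_pos']),s['tcp_pos'],s['tool_rot'])
grab('side','s14');a=load('s14')[1]['img'][90:215,200:360,::-1]
cv2.imwrite('pics/zd.png',cv2.resize(a,(640,500),interpolation=2))"
```

```text
[   2.4 -200.3] [584.97872417  88.41147943 120.15510875] [0.01282363 0.66835253 0.7435689  0.01567639]
```

View pics/zd.png

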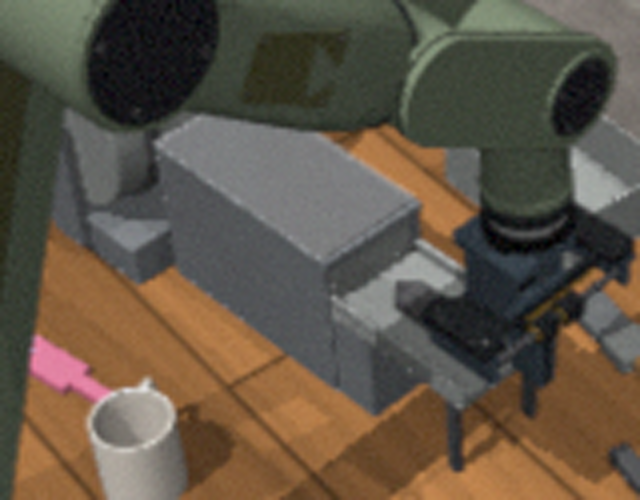

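>>> {"name": "move_arm", "arguments": {"moves": [[[0,0,-0.5,0],[-0.1,1.0,0,0],[-0.1,1.0,0,0],[-0.1,1.0,0,0]]]}}

```text
clock: 13.9
tcp_pos: [583.5, 120.4, 117.4]
tool_rot: [0.015, 0.669, 0.743, 0.017]
wrist_force: [0.8, -0.5, 0.1]
opening: 0.3
```

>>> {"name": "move_arm", "arguments": {"moves": [[[-0.3,0,-0.3,0]]]}}

```text
clock: 14.0
tcp_pos: [581.0, 122.3, 115.0]
tool_rot: [0.015, 0.668, 0.744, 0.018]
wrist_force: [0.2, -0.2, 0.3]
opening: 0.5
```

```bash
python3 -c "
from fit import *
s,f=grab('wrist','w15');print(loc(s['tcp_pos']),s['tcp_pos'],s['wrist_force'])
cv2.imwrite('pics/ze.png',cv2.resize(f['img'][0:300,160:480,::-1],(640,600)))
for v in(100,):pass"
```

```text
[   2.4 -166.2] [581.00986021 122.28112091 114.99603585] [ 0.18571856 -0.1894461   0.27921795]
```

View pics/ze.png

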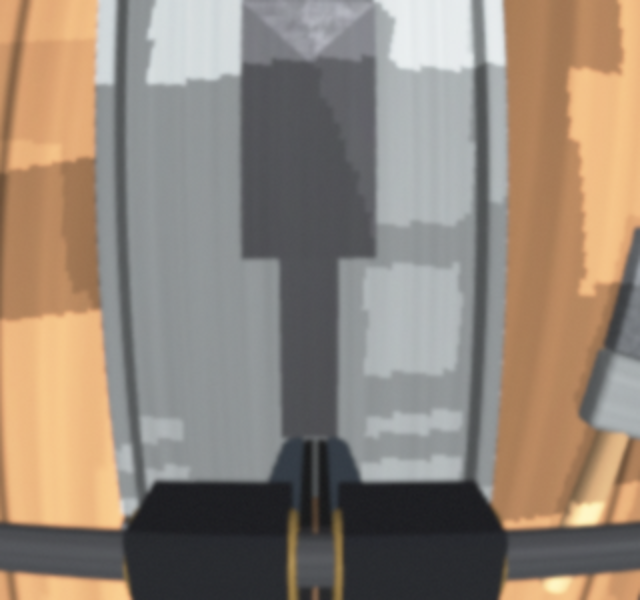

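>>> {"name": "move_arm", "arguments": {"moves": [[[-0.1,1.2,0,0],[-0.2,1.2,0,0],[-0.1,1.2,0,0],[-0.2,1.2,0,0]]]}}

```text
clock: 14.45
tcp_pos: [572.9, 171.5, 114.1]
tool_rot: [0.015, 0.669, 0.743, 0.016]
wrist_force: [-0.0, -0.9, 0.5]
opening: 0.4
```

```bash
python3 -c "
from fit import *
s,f=grab('wrist','w16');print(loc(s['tcp_pos']),s['tcp_pos'],s['wrist_force'])
cv2.imwrite('pics/zf.png',cv2.resize(f['img'][0:300,160:480,::-1],(480,450)))
for v in(100,):pass"
```

```text
[ 1.000e-01 -1.164e+02] [572.93045747 171.54396411 114.05190032] [-0.03128402 -0.9446598   0.50726207]
```

View pics/zf.png

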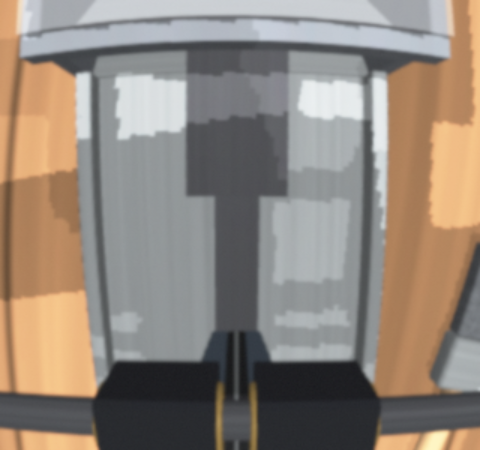

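>>> {"name": "move_arm", "arguments": {"moves": [[[-0.1,1.2,0,0],[-0.1,1.2,0,0],[-0.1,1.2,0,0],[-0.2,1.2,0,0]]]}}

```text
clock: 14.9
tcp_pos: [567.2, 225.7, 114.2]
tool_rot: [0.014, 0.668, 0.744, 0.017]
wrist_force: [-0.1, -0.4, 0.0]
opening: 0.4
```

```bash
python3 -c "
from fit import *
s,f=grab('wrist','w17');print(loc(s['tcp_pos']),s['tcp_pos'],s['wrist_force'])
cv2.imwrite('pics/zg.png',cv2.resize(f['img'][0:300,160:480,::-1],(480,450)))
for v in(100,):pass"
```

```text
[  0.8 -62. ] [567.23699662 225.65321042 114.2450144 ] [-0.11303564 -0.42829115  0.00936334]
```

View pics/zg.png

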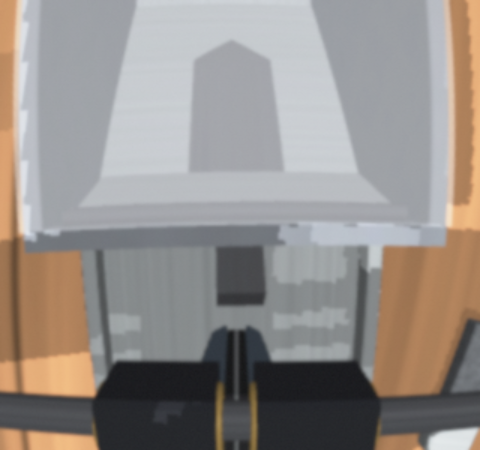

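>>> {"name": "move_arm", "arguments": {"moves": [[[-0.1,1.0,0,0],[-0.1,1.0,0,0],[-0.1,0.8,0,0]]]}}

```text
clock: 15.25
tcp_pos: [563.4, 258.0, 114.1]
tool_rot: [0.013, 0.668, 0.744, 0.018]
wrist_force: [0.3, 0.3, 0.9]
opening: 0.7
```

```bash
python3 -c "
from fit import *
s,f=grab('wrist','w18');print(loc(s['tcp_pos']),s['tcp_pos'],s['wrist_force'])
cv2.imwrite('pics/zh.png',cv2.resize(f['img'][0:300,160:480,::-1],(480,450)))
for v in(100,):pass"
```

```text
[  0.8 -29.4] [563.41685001 257.96766594 114.06527081] [0.32028173 0.25822388 0.88611198]
```

View pics/zh.png

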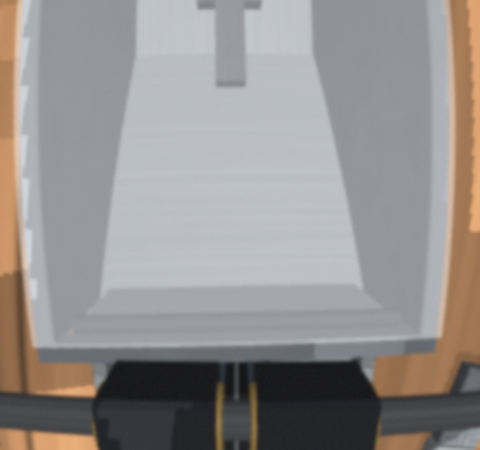

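>>> {"name": "move_arm", "arguments": {"moves": [[[0.3,-2.5,0.3,0],[0.4,-3.5,1.0,0],[0.4,-4.0,3.0,0],[0.4,-4.0,4.0,0],[0,0,0,0]]]}}

```text
clock: 15.8
tcp_pos: [577.3, 120.7, 194.3]
tool_rot: [0.013, 0.666, 0.746, 0.017]
wrist_force: [0.6, -0.0, -0.1]
opening: 0.4
```

```bash
python3 -c "
from fit import *
s,f=grab('wrist','w19');print(loc(s['tcp_pos']),s['tcp_pos'],s['wrist_force'])
cv2.imwrite('pics/zi.png',cv2.resize(f['img'][0:300,160:480,::-1],(480,450)))
for v in(100,):pass"
```

```text
[  -1.4 -167.4] [577.31625903 120.70940432 194.29973993] [ 0.61534641 -0.04653403 -0.07564376]
```

View pics/zi.png

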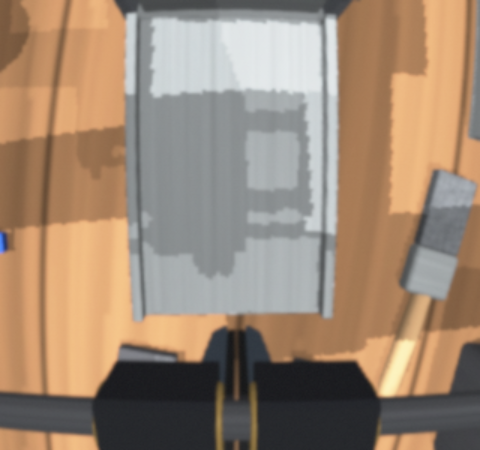

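>>> {"name": "move_arm", "arguments": {"moves": [[[0,-2.0,3.0,-4],[-1.4,-4.7,1.0,-4],[-1.4,-4.7,0,-4],[-1.4,-4.7,0,0],[-1.4,-4.7,0,0]]]}}

```text
clock: 16.35
tcp_pos: [517.5, -83.3, 227.3]
tool_rot: [0.009, 0.739, 0.673, 0.013]
wrist_force: [0.7, -0.3, 0.2]
opening: 0.2
```

>>> {"name": "move_arm", "arguments": {"moves": [[[-1.4,-4.7,0,0],[-1.4,-4.7,0,0],[-1.4,-4.7,0,0],[-1.4,-4.7,0,0],[-1.4,-4.7,0,0]]]}}

```text
clock: 16.85
tcp_pos: [443.2, -321.1, 221.6]
tool_rot: [0.004, 0.737, 0.675, 0.013]
wrist_force: [1.2, -0.2, 0.1]
opening: 0.7
```

>>> {"name": "move_arm", "arguments": {"moves": [[[-0.9,-4.5,0,0],[-0.4,-2.5,0,0],[0,0,0,0]]]}}

```text
clock: 17.15
tcp_pos: [427.8, -396.2, 217.0]
tool_rot: [0.001, 0.739, 0.674, 0.012]
wrist_force: [0.3, 0.3, -0.0]
opening: 0.3
```

```bash
python3 -c "
from fit import *
s,f=grab('wrist','w20');grab('side','s20');grab('top','t20');print(s['tcp_pos'],s['tool_rot'])
for L in [(-29,-65,160),(0,16,149)]: print(proj('w20',pose(c,L)))
w=f['img'][60:300,160:560,::-1];b=load('s20')[1]['img'][80:220,190:350,::-1]
cv2.imwrite('pics/zj.png',np.vstack([w,cv2.resize(b,(400,350),interpolation=2)]))"
```

```text
[ 427.77341422 -396.17246595  217.01839615] [0.00117661 0.73893591 0.67366326 0.01225329]
[364.84849062 213.91494063]
[401.22079323 110.36868181]
```

View pics/zj.png

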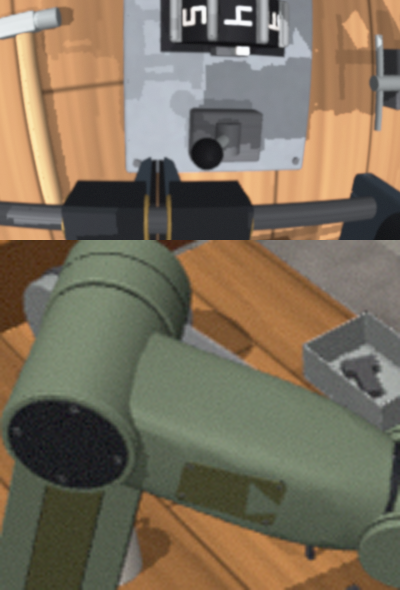

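View pics/t20.png

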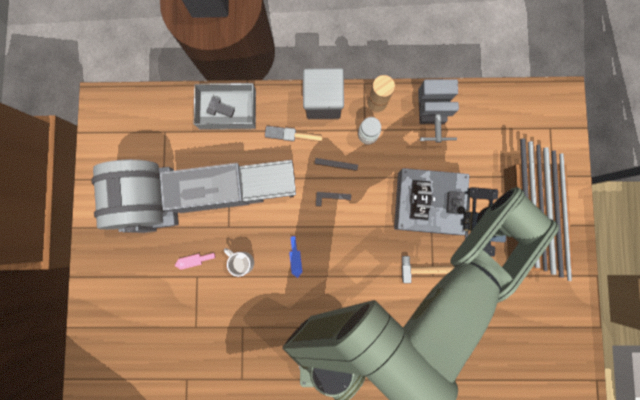

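>>> {"name": "move_arm", "arguments": {"moves": [[[-0.2,0,-2.5,0],[-0.2,0,-2.5,0],[0,0,-1.0,0],[0,0,0,0]]]}}

```text
clock: 17.7
tcp_pos: [427.5, -385.6, 157.1]
tool_rot: [0.001, 0.735, 0.678, 0.014]
wrist_force: [-0.3, 0.0, 0.1]
opening: 0.3
```

```bash
python3 -c "
from fit import *
print(loc(atz('t20',217,189,12)),loc(atz('t20',181,193,12)))"
```

```text
[  5.6 102.4] [  7.3 228.2]
```

>>> {"name": "move_arm", "arguments": {"moves": [[[0,-0.9,-0.5,0],[0,0,0,0]]]}}

```text
clock: 17.9
tcp_pos: [429.0, -394.4, 153.4]
tool_rot: [0.002, 0.734, 0.679, 0.014]
wrist_force: [-0.7, -0.3, 0.3]
opening: 0.4
```

>>> {"name": "move_arm", "arguments": {"moves": [[[1.2,-0.1,-0.3,0],[1.2,-0.1,-0.1,0],[1.2,-0.1,-0.1,0]]]}}

```text
clock: 18.2
tcp_pos: [466.5, -398.7, 150.7]
tool_rot: [0.003, 0.735, 0.678, 0.013]
wrist_force: [-1.8, 0.1, 2.0]
opening: 0.3
```

>>> {"name": "move_arm", "arguments": {"moves": [[[1.2,-0.1,-0.1,0],[1.0,-0.1,-0.1,0]]]}}

```text
clock: 18.4
tcp_pos: [491.6, -401.1, 148.9]
tool_rot: [0.004, 0.734, 0.679, 0.014]
wrist_force: [-0.4, -0.1, 1.2]
opening: 0.4
```

>>> {"name": "move_arm", "arguments": {"moves": [[[0.6,0,0,0],[0.4,0,0,0]]]}}

```text
clock: 18.6
tcp_pos: [503.0, -401.0, 147.8]
tool_rot: [0.003, 0.734, 0.679, 0.013]
wrist_force: [-10.4, -0.6, 5.1]
opening: 0.6
```

>>> {"name": "move_arm", "arguments": {"moves": [[[-1.5,0,0,0],[-3.0,0,0.5,0],[-3.0,0,3.0,0],[-1.0,0,4.0,0],[0,0,0,0]]]}}

```text
clock: 19.1
tcp_pos: [413.5, -399.2, 222.8]
tool_rot: [0.002, 0.734, 0.679, 0.014]
wrist_force: [0.6, 0.2, 1.2]
opening: 0.2
```

```bash
python3 -c "
from fit import *
s,f=grab('wrist','w21');grab('top','t21');grab('side','s21');print(s['tcp_pos'],s['wrist_force'])
for L in [(-29,-65,160),(29,-65,160),(0,16,149)]: print(proj('w21',pose(c,L)))
cv2.imwrite('pics/zk.png',np.vstack([f['img'][60:300,160:560,::-1],cv2.resize(load('s21')[1]['img'][:,:,::-1],(400,250))]))"
```

```text
[ 413.45044765 -399.17846963  222.810755  ] [0.56987815 0.20598159 1.16211072]
[380.68862217 207.38734133]
[446.05344534 207.60386857]
[416.55853656 107.93391732]
```

View pics/zk.png

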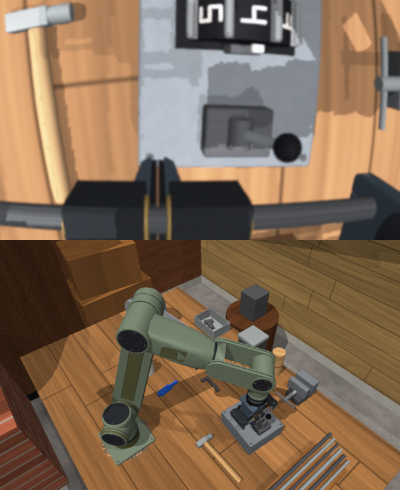

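```bash
python3 -c "
from fit import *
cv2.imwrite('pics/zl.png',np.vstack([cv2.resize(load(t)[1]['img'][155:215,150:300,::-1],(750,300),interpolation=2) for t in('top0','t21')]))"
```

```text
(no output)
```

View pics/zl.png

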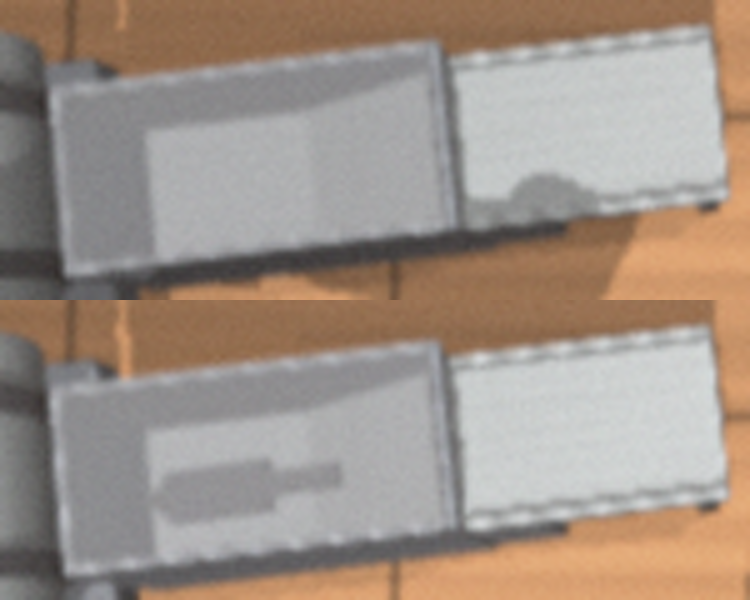

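The blade blank lies on the hopper floor. The hopper front looks the same as it did with the flap shut at the start. The lever is fully over, the 4 is on top and the arm is clear.

```bash
python3 -c "
from cell import bot
print(bot.finish_job())"
```

```text
the job is handed in; nothing more can be done
None
```

The job is handed in, about 19 s in. All steps were done in order, though `finish_job()` gives no verdict.

- **Thumbwheel:** I rolled it in three rib pushes until the 4 stood between the pointers. The wrist camera put it at about 3.05–3.13 rad, and the 4 was still on top in the last picture. On the first push the finger rode up over the rib, so the wheel went less far than planned. I did the next two with the fingertip lower.
- **Blade blank:** I gripped it, laid it on the tray and pushed it through the flap from its tail. It slid down by itself. The top camera shows it on the hopper floor, tail about 100 mm past the tray mouth.
- **Flap:** I did not see its face directly. That it is shut rests on the blade lying well clear of it and the hopper front looking the same from above as at the start.
- **Start lever:** I threw it only after the blade was inside, and pushed until about 10 N built up at the stop. The ball then sat within about 2 pixels of its predicted "on" position.
- **Everything else:** In the top view taken before the lever throw, the other forgings, tools, jar and mug were where they started. The arm was retracted and touching nothing at hand-in.

The tool tilted by up to about 3 degrees and drifted a few millimetres during moves. I corrected the position each time, and it did not affect the grasp or the placing.

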